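# Gauge a propeller lock nut on the hand-cranked height gauge

### The job

Check the height of the brass lock nut: lay it flat on the circle of the gauge's carriage, push the carriage fully home under the measuring foot, then crank the tilted handwheel clockwise until the foot is pressed up by the nut and the dial needle stands at the long 8 mm mark. Let go and leave it reading there, and do not disturb the bushing, the steel block or the plug gauge lying about.

Things in the scene. Friction and masses are not known exactly. Their poses are not given: they have to be found in the camera images.
- gauge: Grey bench height gauge, fixed. Base plate 270 (x) x 340 (y) x 25 mm; origin on the bench, base spans x -135 to +135, y -190 to +150 mm; x points away from the robot, y to its left. Left (y = +85): carriage lane, and behind it a column (x 70 to 120, 250 mm tall) carrying the head. Right (y = -100): handwheel, gearbox behind it.
- head_front (a point): Middle of the lower robot-side edge of the head (50 x 50 mm box over the lane, 45 tall, with a 72 mm dial on top reaching 62 mm above this point); at gauge x = -15, y = +85, and 117 mm above the bench at wheel 0, lowered by cranking. Axes as the gauge.
- lamp_bar (a point): Centre of the underside of the lamp bar over the handwheel: 22 mm (x) x 160 mm (y), at gauge x = -90, y = -100, 273 mm above the bench, held by a rod at its right end (y = -178) going back to a post at x = +95. It blocks a vertical gripper over the wheel: come in along the wheel's shaft.
- carriage (a joint): Carriage travel in m along the gauge's +x: 0 = out (loading), 0.09 = fully home at its stop under the foot. About 2 N to slide.
- carriage_pad (a point): Centre of the circle (57 mm across) on the flat top of the carriage, 45 mm above the bench; moves with the carriage, axes as the gauge. With carriage at 0 it lies at gauge x = -80, y = +85 mm. Carriage top plate 80 x 75 mm.
- carriage_tab (a point): Centre of the robot-side face of the upright push tab on the carriage's near end: 36 mm wide (y), 9 mm thick, 33 to 77 mm above the bench; this point is 63 mm above the bench, 83 mm before the circle's centre. Push it to +x; at home it is 58 mm before the head's front.
- wheel (a joint): Handwheel angle in rad, 0 to 8, grows clockwise seen from its face (the near side moves to the gauge's +y). Each rad lowers head and foot by 5 mm. Stays where it is left (0.12 N m). At 0 the foot's underside is 82 mm above the bench, 17 mm above a nut on the carriage; with the nut under the foot the dial is at 8 mm near wheel = 5.0.
- wheel_hub (a point): Centre of the front face of the handwheel's 128 mm disc, at gauge x = -56, y = -100, z = 109 mm. Its z axis is the shaft, pointing out of the face: leaning 0.60 rad (34 degrees) from vertical towards the robot. x and y lie in the face and turn with the wheel.
- knob0 (a point): Grip point of a black revolving crank knob, 19 mm diameter, 37 mm tall, standing square on the wheel's face 55 mm from the shaft, at the wheel_hub +x direction; this point is 25 mm above the face. The three knobs are 120 degrees apart and alike.
- knob1 (a point): As knob0, 120 degrees counter-clockwise from it.
- knob2 (a point): As knob0, 240 degrees counter-clockwise from it.
- foot (a joint): Dial reading in m: how far the sprung foot (steel disc, 36 mm diameter, under the head at gauge x = +10, y = +85) is pushed up into the head; 0 = hanging free, to 0.016. The dial on the head faces up: needle to the robot at 0, turning clockwise from above 0.2 rad per mm, a short mark each mm, one long mark at 8 mm.
- nut: Brass lock nut: flat ring 50 mm outside diameter, 26 mm hole, 20 mm high, four dark spanner slots; lies loose on the bench to the left of the gauge. Origin at the centre of its underside. 0.2 kg.
- bushing: Plain brass bushing, 36 mm diameter, 34 mm high, 20 mm bore, standing near the nut; leave alone. Origin at the centre of its underside.
- block: Steel gauge block 30 x 50 x 20 mm lying in front of the gauge; leave alone. Origin at the centre of its underside.
- plug: Thread plug gauge with a knurled silver grip, 120 mm long, 22 mm thick, lying to the right of the gauge; leave alone. Origin under its middle.
Not all that is in view belongs to the job. What is shaped like the nut but orange or turquoise is not meant.

How it is judged:
By the outcome, as a careful person would: the job done as asked, in the order asked, and still so for the second after the job is handed in, with the robot touching nothing.
It also fails if it takes over 72 s, if anything falls off the work surface, if the arm or the gripper's body presses on something with over 40 N, if the wrist force passes 120 N, or if a joint passes its speed limit or range.

### The arm

A 6-joint arm with a two-finger parallel gripper is mounted at the origin on the work surface. World frame = base frame: x ahead of the robot, y to its left, z up, the work surface at z = 0. Lengths are in m, angles in rad, forces in N, time in s.
With the tool pointing down it reaches from about 0.3 to 1 m from the base axis. Payload 5.1 kg.
Tool frame: the origin (TCP) lies at the very end of the fingers, on their centre line; the grasp point (between the pads) lies 19 mm behind it; z points along the fingers, y is the line along which they close (so a half turn about z gives the same grasp; the last joint's range is limited). The gripper opens to 95 mm and grips with 3 to 60 N. Pads are 20 mm wide; open, the fingers measure 119 mm over their backs; the gripper's body (75 mm by 180 mm) begins 59 mm behind the grasp point.
Start: joints at [1.024, 0.124, 1.65, -0, 1.367, -0.083], TCP at [0.291, 0.581, 0.215] pointing down, gripper open.
Joint ranges: [-2.61, 2.61], [-1.02, 2.33], [0.03, 2.71], [-1.35, 4.49], [0.32, 2.68], [-2.91, 2.91]. Speed limits (rad/s): [2.57, 2.57, 3.14, 3.14, 3.14, 3.14].

### API

Orientations are given as a rotation vector (axis times angle).
In Python, from station import r, optics, hand_in gives the robot as it stands.
- The arm moves only by the shell command python3 -m creep 'ROWS' [FORCE]. ROWS is JSON, one flat list of numbers, 7 for each row, row after row: the shift along the tool's x, y, z in cm, then the turn, a rotation vector about the tool's x, y, z in degrees, then the opening, from 0 (shut) to 1 (fully open). A call has 1 to 10 rows; each row is the pose to reach, as a shift and turn from the pose commanded when the call began, along the tool's axes at that moment; what a row does not reach only later rows make up. A row lasts 1/10 s, in which the tool goes at most 50 mm and 8.59 degrees, less where a joint would pass 70% of its speed; a pose out of reach is approached as far as the arm can. A call with a gripper value outside its range is refused whole. The fingers move at their own pace and stop on an object; FORCE is the grip in N (left out, the last holds). Time passes only in rows, so rows that repeat a pose let the fingers close. It gives the time, the measured TCP pose, the force, the opening and the grip force at its end, in the units of the state.
- r.get_obs(): the state, without advancing time (a new reading comes with each control period).
- optics.read_camera(name): name is "side" or "top"; returns a dict with "image" (400x640x3 uint8, blue, green, red), "intrinsics" (3x3 intrinsics, pixels), "D" ([k1, k2, p1, p2, k3] as OpenCV has them; the pictures are not rectified), "world_from_camera" (4x4, takes a point from camera to world coordinates). Camera axes: x right, y down, z forward; pixel columns grow to the right and rows downward; lengths in m; the calibration is good to about 2 mm. A picture is of the moment at which its call begins. There is no depth.
- hand_in(): hands the job in; it is judged then, once.
The state is a dict: "time_s": time; "joints": joint angles; "dq": joint speeds; "tau": joint torques, N m; "position": TCP position; "ee_rot": TCP orientation; "force": force on the tool from outside, world axes, zero at the start; "ft_torque": the same for the moment, N m; "finger_gap": opening from 0.0 (shut) to 1.0 (fully open); "finger_force": force on a finger pad.
Only numpy, scipy, OpenCV 4.12 (cv2) and the standard library are available. Lean on these libraries where they do the work, as an engineer would, in place of code of your own. Each camera call takes 0.05 s, during which the arm holds its last target. There are 200 camera calls.

## Working session

There is one attempt and no reset: what is moved stays moved. The work goes in short steps, Python scripts to look and compute and a shell command to move; the robot and the scene stay as the last step left them, time stands still between calls to the robot, and variables do not carry over. Pictures are saved under pics/ and viewed, at most 10 in all, crops included, and the job is handed in when it is done.

```bash
mkdir -p pics; ls; python3 - <<'E'
from station import r, optics
import cv2,numpy as np
np.set_printoptions(precision=4,suppress=True)
for n in("top","side"):
    c=optics.read_camera(n); cv2.imwrite(f"pics/{n}0.png",c["image"]); print(n,c["intrinsics"],c["D"],c["world_from_camera"])
print(r.get_obs())
E
```

```text
pics
top [[510.6133   0.     317.8715]
 [  0.     510.6133 184.3911]
 [  0.       0.       1.    ]] [0.0213 0.     0.     0.     0.    ] [[ 0.0258 -0.9822  0.1863  0.2597]
 [-0.9996 -0.0274 -0.0056 -0.0418]
 [ 0.0106 -0.186  -0.9825  1.5806]
 [ 0.      0.      0.      1.    ]]
side [[488.173    0.     316.6273]
 [  0.     488.173  200.166 ]
 [  0.       0.       1.    ]] [-0.0409  0.      0.      0.      0.    ] [[-0.9992 -0.0102  0.038   0.4682]
 [-0.0347  0.685  -0.7277  0.816 ]
 [-0.0187 -0.7285 -0.6848  1.0003]
 [ 0.      0.      0.      1.    ]]
{'time_s': 0.1, 'joints': array([ 1.0244,  0.1244,  1.6515, -0.    ,  1.3675, -0.0826]), 'dq': array([ 0.0005, -0.002 , -0.0025,  0.0013,  0.002 ,  0.0026]), 'tau': array([ -0.    , -41.888 , -36.1096,   0.0776,   0.0462,  -0.    ]), 'position': array([0.2905, 0.5808, 0.2135]), 'ee_rot': array([-0.7219, -3.057 ,  0.0027]), 'force': array([-0.0829,  0.2981, -0.3552]), 'ft_torque': array([-0.0567,  0.007 ,  0.0041]), 'finger_force': 0.0, 'finger_gap': 1.0021986141652626}
```

View pics/top0.png

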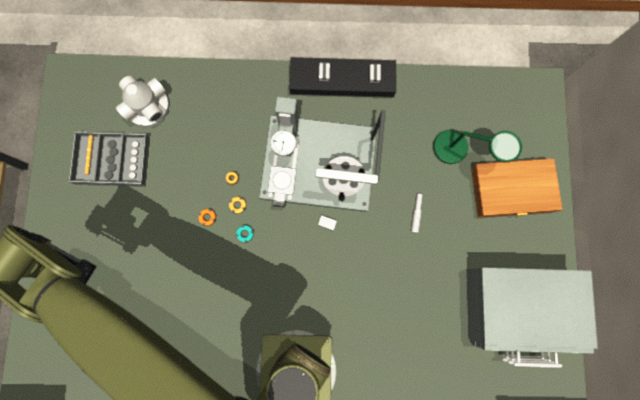

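View pics/side0.png

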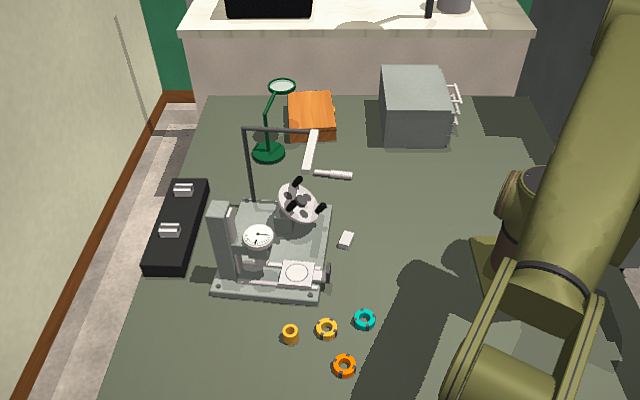

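Nut lookalikes in the top view: yellow bushing (232,178), which is tall and plain; brass slotted nut (237,205); orange nut (207,217); turquoise nut (245,233). I choose (237,205), which is (327,328) in the side view. One crop montage will check it and give the gauge corners.

```bash
cat > h.py <<'E'
from station import r, optics
import cv2,numpy as np
from scipy.spatial.transform import Rotation as R
np.set_printoptions(precision=4,suppress=True)
def ray(c,uv):
    p=cv2.undistortPoints(np.array([[uv]],float),c["intrinsics"],np.array(c["D"]))[0,0]
    T=c["world_from_camera"]; return T[:3,3],T[:3,:3]@np.array([*p,1])
def at(c,uv,z):
    o,d=ray(c,uv); return o+d*(z-o[2])/d[2]
def proj(c,P):
    T=np.linalg.inv(c["world_from_camera"])
    return cv2.projectPoints(np.atleast_2d(P).astype(float),cv2.Rodrigues(T[:3,:3])[0],T[:3,3],c["intrinsics"],np.array(c["D"]))[0][:,0]
E
python3 - <<'E'
import cv2,numpy as np
t=cv2.imread("pics/top0.png");s=cv2.imread("pics/side0.png")
a=cv2.resize(t[90:240,195:395],(800,600),interpolation=cv2.INTER_CUBIC)
b=cv2.resize(s[170:380,200:400],None,fx=2.85,fy=2.85,interpolation=cv2.INTER_CUBIC)
cv2.imwrite("pics/a.png",a);cv2.imwrite("pics/b.png",b)
E
```

```text
(no output)
```

View pics/a.png

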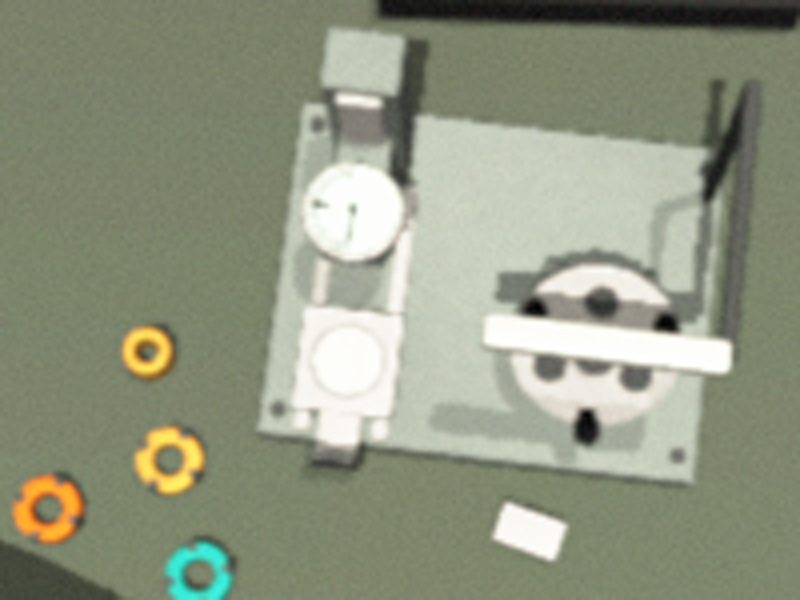

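View pics/b.png

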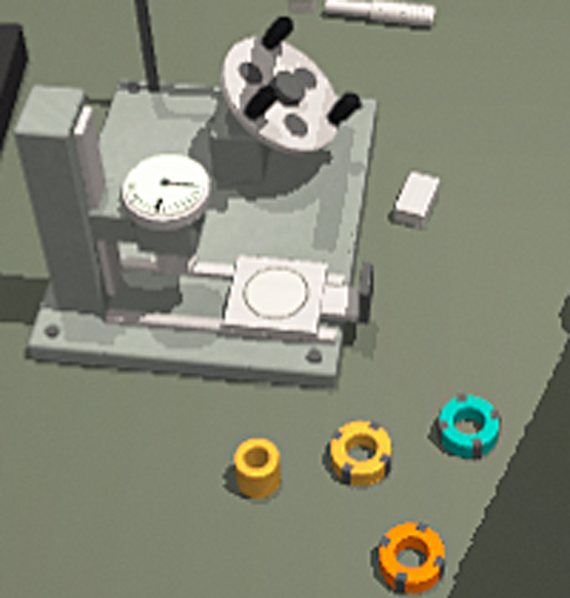

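The crops confirm the choice: (237,205) is the yellow brass ring with four dark slots, and the plain tall piece is the bushing. Next I fit the gauge pose, wheel phase and nut position.

```bash
cat >> h.py <<'E'
S,C=np.sin(.6),np.cos(.6)
HUB=np.array([-.056,-.1,.109]); HZ=np.array([-S,0,C]); HN=np.array([-C,0,-S]); HY=np.array([0,-1,0])
def knob(a,h=.025): return HUB+HZ*h+.055*(HN*np.cos(a)+HY*np.sin(a))
def G(g,P):
    c,s=np.cos(g[2]),np.sin(g[2]); P=np.array(P)
    return np.array([g[0]+c*P[0]-s*P[1],g[1]+s*P[0]+c*P[1],P[2]])
E
python3 - <<'E'
from h import *
from scipy.optimize import least_squares
ct,cs=optics.read_camera("top"),optics.read_camera("side")
A=lambda x,y:((x+.5)/4-.5+195,(y+.5)/4-.5+90)
B=lambda x,y:((x+.5)/2.85-.5+200,(y+.5)/2.85-.5+170)
obs=[(ct,A(260,430),(-.135,.15,.025)),(ct,A(305,104),(.135,.15,.025)),(ct,A(692,480),(-.135,-.19,.025)),
(ct,A(348,361),(-.08,.085,.045)),(cs,B(276,292),(-.08,.085,.045)),(cs,B(338,375),(-.135,.15,.025)),(cs,B(33,345),(.135,.15,.025)),(cs,B(376,100),(-.135,-.19,.025))]
K=[(cs,B(345,107),0),(cs,B(262,98),-1),(cs,B(277,33),1),(ct,A(587,427),0)]
def f(p):
    o=[]
    for c,uv,P in obs:o+=list(proj(c,G(p,P))[0]-uv)
    for c,uv,k in K:o+=list(proj(c,G(p,knob(p[3]+k*2*np.pi/3,.02)))[0]-uv)
    return o
g0=at(ct,A(480,300),.025)
s=least_squares(f,[g0[0],g0[1],-.05,0],loss="soft_l1"); print(s.x,np.round(np.array(f(s.x)).reshape(-1,2),1))
n1=at(ct,A(170,458),.02);n2=at(cs,B(361,448),.02);print("nut",n1,n2)
np.save("g.npy",s.x)
g=s.x
print("pad",G(g,(-.08,.085,.045)),"tab",G(g,(-.163,.085,.063)))
print("head0",G(g,(-.015,.085,.117)),"knobs",[G(g,knob(g[3]+k*2.0944)) for k in(0,-1,1)])
o=r.get_obs();print(o["position"],R.from_rotvec(o["ee_rot"]).as_matrix())
E
```

```text
[ 0.6289 -0.0303 -0.0885 -0.0034] [[-1.1  0.6]
 [-0.8 -1.2]
 [ 0.7  0.7]
 [-0.2  1.6]
 [ 2.1  0. ]
 [-0.6 -0.6]
 [-2.6 -0.3]
 [ 0.3 -1.4]
 [-0.5 -0.1]
 [-0.4  0.8]
 [ 0.2 -0.7]
 [-0.2 -0.2]]
nut [0.4867 0.1965 0.02  ] [0.4855 0.1995 0.02  ]
pad [0.5568 0.0614 0.045 ] tab [0.4741 0.0687 0.063 ]
head0 [0.6215 0.0556 0.117 ] knobs [array([ 0.505 , -0.1196,  0.0986]), array([ 0.5772, -0.0784,  0.1453]), array([ 0.5685, -0.1733,  0.1451])]
[0.2906 0.581  0.2139] [[-0.8944  0.4474 -0.0007]
 [ 0.4474  0.8944 -0.0011]
 [ 0.0001 -0.0013 -1.    ]]
```

```bash
cat >> h.py <<'E'
g=np.load("g.npy")
def down(yaw):
    y=np.array([-np.sin(yaw),np.cos(yaw),0]);z=np.array([0,0,-1.]);return np.c_[np.cross(y,z),y,z]
def plan(P,M,cur=None):
    o=r.get_obs(); p,Q=cur if cur else (o["position"],R.from_rotvec(o["ee_rot"]).as_matrix())
    print("shift cm",np.round(Q.T@(np.array(P)-p)*100,2),"rot deg",np.round(R.from_matrix(Q.T@M).as_rotvec(degrees=True),2)); return np.array(P),M
E
python3 - <<'E'
from h import *
ct,cs=optics.read_camera("top"),optics.read_camera("side")
print("pad direct",at(ct,((348.5)/4-.5+195,361.5/4-.5+90),.045),at(cs,(276.5/2.85-.5+200,292.5/2.85-.5+170),.045))
M=down(g[2])
a=plan([.486,.198,.10],M)
plan([.486,.198,.004],M,a)
E
```

```text
pad direct [0.5618 0.0608 0.045 ] [0.562  0.0614 0.045 ]
shift cm [-34.61 -25.52  11.44] rot deg [ -0.04  -0.01 -21.5 ]
shift cm [0.  0.  9.6] rot deg [0. 0. 0.]
```

```bash
python3 -m creep '[-34.6,-25.5,11.4,0,0,-21.5,0.75,-34.6,-25.5,11.4,0,0,-21.5,0.75,-34.6,-25.5,11.4,0,0,-21.5,0.75,-34.6,-25.5,11.4,0,0,-21.5,0.75,-34.6,-25.5,11.4,0,0,-21.5,0.75,-34.6,-25.5,11.4,0,0,-21.5,0.75,-34.6,-25.5,11.4,0,0,-21.5,0.75,-34.6,-25.5,11.4,0,0,-21.5,0.75,-34.6,-25.5,11.4,0,0,-21.5,0.75,-34.6,-25.5,11.4,0,0,-21.5,0.75]' 20
python3 - <<'E'
from h import *
ct,cs=optics.read_camera("top"),optics.read_camera("side")
p=r.get_obs()["position"]; print(p,proj(cs,p),proj(ct,p))
t=cv2.resize(ct["image"][140:260,180:320],(560,480));s=cv2.resize(cs["image"][220:370,260:400],None,fx=3.2,fy=3.2)
cv2.imwrite("pics/s1.png",np.hstack([s,np.zeros((480,8,3),np.uint8)+255,cv2.resize(ct["image"][140:260,200:284],(336,480))]))
E
```

```text
time_s: 1.3
position: [0.4868, 0.1943, 0.099]
ee_rot: [-0.148, -3.136, 0.003]
force: [-1.4, 0.8, -0.5]
finger_gap: 0.751
finger_force: 0.0
[0.4862 0.1978 0.1004] [[325.8623 306.0753]] [[232.6807 200.2192]]
```

View pics/s1.png

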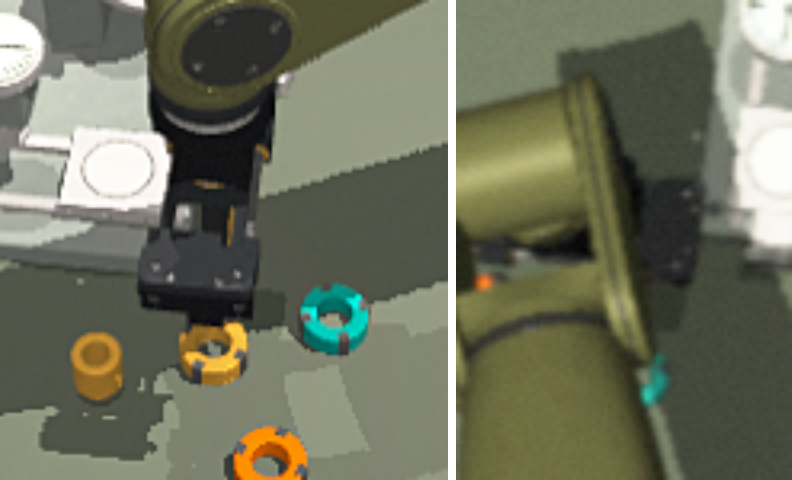

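The gripper stands just above the brass nut (crop 213,352), clear of the bushing and the turquoise nut. Descend and grip.

```bash
python3 -m creep '[0,0,3.5,0,0,0,0.75,0,0,6.5,0,0,0,0.75,0,0,8.5,0,0,0,0.75,0,0,9.6,0,0,0,0.75,0,0,9.6,0,0,0,0.75,0,0,9.6,0,0,0,0.4,0,0,9.6,0,0,0,0.4,0,0,9.6,0,0,0,0.4,0,0,9.6,0,0,0,0.4,0,0,9.6,0,0,0,0.4]' 25
python3 -m creep '[0,0,0,0,0,0,0.4,0,0,-3,0,0,0,0.4,0,0,-6,0,0,0,0.4,0,0,-9,0,0,0,0.4,0,0,-11,0,0,0,0.4,0,0,-11,0,0,0,0.4]'
python3 - <<'E'
from h import *
a=plan([.562,.061,.13],down(g[2])); plan([.562,.061,.05],down(g[2]),a)
E
```

```text
time_s: 2.4
position: [0.4872, 0.1984, 0.006]
ee_rot: [0.139, 3.137, 0.0]
force: [-1.1, -1.7, 5.4]
finger_gap: 0.513
finger_force: 25.0
time_s: 3.0
position: [0.4882, 0.1992, 0.1179]
ee_rot: [0.139, 3.132, 0.004]
force: [1.5, 1.3, -3.0]
finger_gap: 0.516
finger_force: 25.0
shift cm [ -8.58 -13.11  -1.2 ] rot deg [ 0.16  0.34 -0.01]
shift cm [0. 0. 8.] rot deg [0. 0. 0.]
```

```bash
python3 -m creep '[-8.6,-13.1,-1.2,0,0,0,0.4,-8.6,-13.1,-1.2,0,0,0,0.4,-8.6,-13.1,-1.2,0,0,0,0.4,-8.6,-13.1,-1.2,0,0,0,0.4,-8.6,-13.1,-1.2,0,0,0,0.4,-8.6,-13.1,4,0,0,0,0.4,-8.6,-13.1,6,0,0,0,0.4,-8.6,-13.1,6,0,0,0,0.4,-8.6,-13.1,6,0,0,0,0.4]'
python3 - <<'E'
from h import *
ct,cs=optics.read_camera("top"),optics.read_camera("side")
print(r.get_obs()["position"])
cv2.imwrite("pics/s2.png",np.hstack([cv2.resize(cs["image"][200:320,200:350],(600,480),interpolation=2)]))
E
```

```text
time_s: 3.9
position: [0.5589, 0.0616, 0.0535]
ee_rot: [-0.137, -3.136, -0.0]
force: [-0.3, 0.8, -2.5]
finger_gap: 0.514
finger_force: 25.0
[0.5603 0.0613 0.0552]
```

View pics/s2.png

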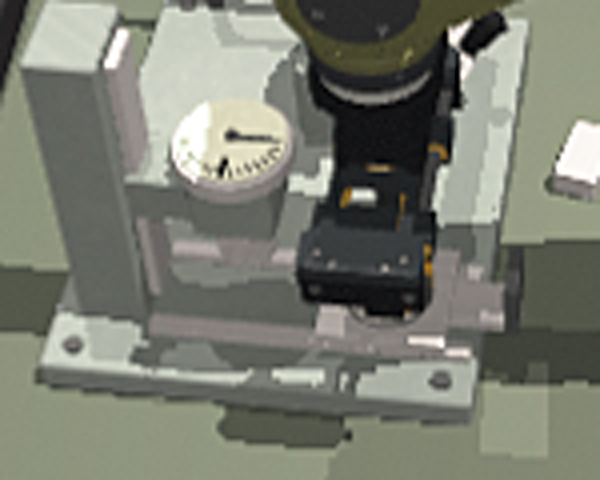

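Nut is above the near part of the circle, about 2–3 mm short in x; nudge forward, lower, release.

```bash
python3 -m creep '[-0.3,0,0,0,0,0,0.4,-0.3,0,0.3,0,0,0,0.4,-0.3,0,0.4,0,0,0,0.4,-0.3,0,0.4,0,0,0,0.4]'
python3 -m creep '[0,0,0,0,0,0,0.6,0,0,0,0,0,0,0.7,0,0,0,0,0,0,0.7,0,0,-3,0,0,0,0.7,0,0,-6,0,0,0,0.7,4,0,-10,0,0,0,0.7,9,0,-12,0,0,0,0.7,14,0,-12,0,0,0,0.7,19,0,-12,0,0,0,0.7,19,0,-12,0,0,0,0.7]'
python3 - <<'E'
from h import *
ct,cs=optics.read_camera("top"),optics.read_camera("side")
o=r.get_obs();print(o["position"])
a=cv2.resize(cs["image"][220:310,220:350],(520,360),interpolation=2);b=cv2.resize(ct["image"][155:215,240:310],(420,360),interpolation=2)
cv2.imwrite("pics/s3.png",np.hstack([a,b])[:,:800])
E
```

```text
time_s: 4.4
position: [0.5631, 0.0601, 0.0505]
ee_rot: [-0.139, -3.138, 0.0]
force: [-0.1, 0.3, -1.9]
finger_gap: 0.517
finger_force: 25.0
time_s: 5.4
position: [0.3705, 0.0773, 0.1703]
ee_rot: [0.137, 3.138, 0.0]
force: [0.8, 0.2, -0.4]
finger_gap: 0.699
finger_force: 0.0
[0.3735 0.0771 0.1712]
```

View pics/s3.png

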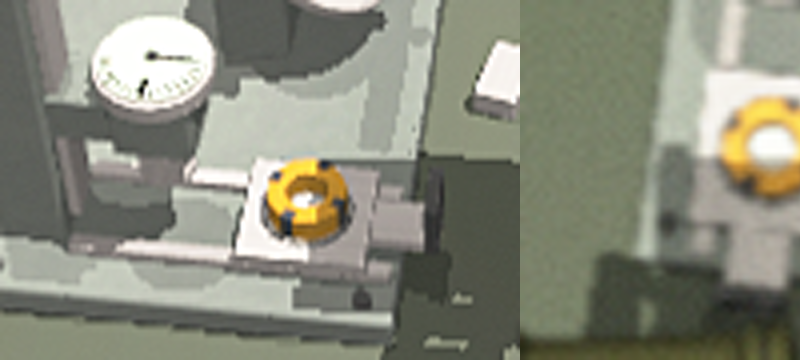

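The nut lies flat and centred on the circle (side crop 307,195). Now to close the fingers and push the tab.

```bash
python3 - <<'E'
from h import *
M=down(g[2]); u=np.array([np.cos(g[2]),np.sin(g[2]),0])
tab=np.array([.4793,.0685,.052]); a=plan(tab-.035*u,M); plan(tab-.01*u,M,a); plan(tab+.08*u,M,a)
E
python3 -m creep '[-4,0,0,0,0,0,0,-7.2,0,4,0,0,0,0,-7.2,0,9,0,0,0,0,-7.2,0,11.9,0,0,0,0,-7.2,0,11.9,0,0,0,0,-7.2,0,11.9,0,0,0,0]'
python3 - <<'E'
from h import *
M=down(g[2]); u=np.array([np.cos(g[2]),np.sin(g[2]),0])
tab=np.array([.4793,.0685,.052]); plan(tab-.01*u,M);plan(tab+.08*u,M)
E
```

```text
shift cm [-7.08  0.07 11.94] rot deg [0.02 0.16 0.04]
shift cm [-2.5 -0.   0. ] rot deg [0. 0. 0.]
shift cm [-11.5   0.    0. ] rot deg [0. 0. 0.]
time_s: 6.1
position: [0.4468, 0.0704, 0.0518]
ee_rot: [-0.139, -3.138, 0.0]
force: [1.0, 0.6, 0.7]
finger_gap: 0.251
finger_force: 0.0
shift cm [-2.26  0.1  -0.03] rot deg [-0.01 -0.05 -0.02]
shift cm [-11.26   0.1   -0.03] rot deg [-0.01 -0.05 -0.02]
```

```bash
python3 -m creep '[0,0.1,0,0,0,0,0,-0.5,0.1,0,0,0,0,0,-1,0.1,0,0,0,0,0,-1.5,0.1,0,0,0,0,0,-2,0.1,0,0,0,0,0,-2.4,0.1,0,0,0,0,0,-2.8,0.1,0,0,0,0,0,-3.2,0.1,0,0,0,0,0,-3.6,0.1,0,0,0,0,0,-4,0.1,0,0,0,0,0]'
python3 -m creep '[-0.5,0,0,0,0,0,0,-1,0,0,0,0,0,0,-1.5,0,0,0,0,0,0,-2,0,0,0,0,0,0,-2.5,0,0,0,0,0,0,-3,0,0,0,0,0,0,-3.5,0,0,0,0,0,0,-4,0,0,0,0,0,0,-4.5,0,0,0,0,0,0,-5,0,0,0,0,0,0]'
python3 -m creep '[-0.3,0,0,0,0,0,0,-0.6,0,0,0,0,0,0,-0.9,0,0,0,0,0,0,-1.2,0,0,0,0,0,0,-1.5,0,0,0,0,0,0]'
```

```text
time_s: 7.1
position: [0.4857, 0.068, 0.0515]
ee_rot: [-0.139, -3.138, 0.0]
force: [-2.3, 0.3, 1.5]
finger_gap: 0.002
finger_force: 1.2
time_s: 8.1
position: [0.5357, 0.0634, 0.0515]
ee_rot: [-0.139, -3.138, 0.0]
force: [-3.3, -1.3, 0.5]
finger_gap: 0.006
finger_force: 1.2
time_s: 8.6
position: [0.5505, 0.0622, 0.0516]
ee_rot: [-0.139, -3.138, 0.0]
force: [-1.9, -2.7, -0.1]
finger_gap: 0.004
finger_force: 1.1
```

```bash
python3 -m creep '[-0.2,0,0,0,0,0,0,-0.4,0,0,0,0,0,0,-0.6,0,0,0,0,0,0,-0.7,0,0,0,0,0,0]'
python3 -m creep '[-0.15,0,0,0,0,0,0,-0.3,0,0,0,0,0,0,-0.3,0,0,0,0,0,0]'
```

```text
time_s: 9.0
position: [0.5526, 0.0621, 0.0516]
ee_rot: [-0.138, -3.125, 0.0]
force: [-22.9, -0.3, 16.9]
finger_gap: 0.002
finger_force: 11.1
time_s: 9.3
position: [0.5526, 0.0621, 0.0517]
ee_rot: [-0.137, -3.118, 0.0]
force: [-31.1, 0.2, 22.7]
finger_gap: 0.004
finger_force: 15.5
```

```bash
python3 -m creep '[0.5,0,0,0,0,0,0,1,0,0,0,0,0,0,4,0,0,0,0,0,0,8,0,-4,0,0,0,0,12,0,-8,0,0,0,0,16,0,-12,0,0,0,0,20,0,-15,0,0,0,0,20,0,-15,0,0,0,0]'
python3 - <<'E'
from h import *
ct,cs=optics.read_camera("top"),optics.read_camera("side")
o=r.get_obs();print(o["position"])
a=cv2.resize(cs["image"][170:320,200:350],(500,500),interpolation=2);b=cv2.resize(ct["image"][110:215,255:315],(285,500),interpolation=2)
cv2.imwrite("pics/s4.png",np.hstack([a,b]))
E
```

```text
time_s: 10.1
position: [0.3614, 0.0797, 0.2061]
ee_rot: [0.137, 3.129, 0.003]
force: [-0.0, 0.1, -0.1]
finger_gap: 0.004
finger_force: 0.0
[0.3624 0.0797 0.2053]
```

View pics/s4.png

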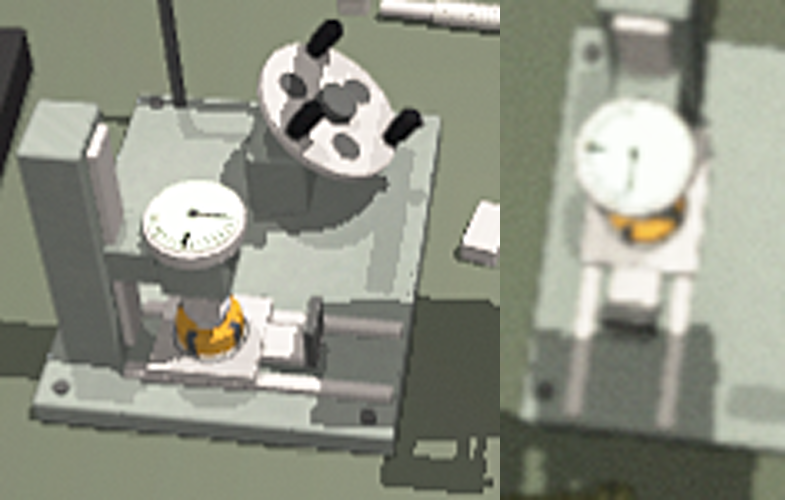

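```bash
python3 - <<'E'
from h import *
ct,cs=optics.read_camera("top"),optics.read_camera("side")
k=500/150
B=lambda x,y:((x+.5)/k-.5+200,(y+.5)/k-.5+170)
T=lambda x,y:((x-500+.5)/4.75-.5+255,(y+.5)/(500/105)-.5+110)
print("dial ctr",at(cs,B(193,212),.179),at(ct,T(634,157),.179),"fit",G(g,(.01,.085,.179)))
print("nearR",at(cs,B(440,118),.025),"fit",G(g,(-.135,-.19,.025)),"nearL",at(cs,B(393,438),.025),"fit",G(g,(-.135,.15,.025)), "farL",at(cs,B(33,407),.025),at(cs,B(37,397),.025),G(g,(.135,.15,.025)))
print("hub",at(cs,B(333,102),.12))
for d in(.08,.085,.09):
  q=proj(cs,[G(g,(-.163+d,.085+y,z)) for y in(-.018,.018) for z in(.077,.033)]); print(d,np.round((q-[200,170]+.5)*k-.5),"circ",(proj(cs,G(g,(-.08+d,.085,.045)))-[200,170])*k)
E
```

```text
dial ctr [0.6459 0.0563 0.179 ] [0.6432 0.0527 0.179 ] fit [0.6464 0.0534 0.179 ]
nearR [ 0.4783 -0.2005  0.025 ] fit [ 0.4777 -0.2077  0.025 ] nearL [0.5079 0.1321 0.025 ] fit [0.5077 0.131  0.025 ] farL [0.7736 0.111  0.025 ] [0.7723 0.102  0.025 ] [0.7767 0.1071 0.025 ]
hub [ 0.5621 -0.1185  0.12  ]
0.08 [[336. 296.]
 [338. 333.]
 [328. 334.]
 [331. 371.]] circ [[223.0497 331.2682]]
0.085 [[329. 295.]
 [332. 333.]
 [322. 333.]
 [324. 371.]] circ [[216.4908 330.6916]]
0.09 [[322. 294.]
 [325. 332.]
 [315. 333.]
 [318. 370.]] circ [[209.938  330.1152]]
```

The needle is still at 0. The tab edge (side crop 322,296) matches the prediction for carriage 0.09, so the carriage is fully home, and the dial position confirms the gauge fit. Next is the wheel: approach along the shaft, grip the near knob, and make strokes between 30° and -90° to stay clear of the bar.

```bash
cat >> h.py <<'E'
def wheelM():
    Q=R.from_euler("z",g[2]).as_matrix(); x=Q@HN; y=Q@np.array([0,1,0]); return np.c_[x,y,np.cross(x,y)]
def kn(a,h): return G(g,knob(np.radians(a),h))
E
python3 - <<'E'
from h import *
M=wheelM(); P=kn(0,.009); print(P)
a=plan(P-.09*M[:,2],M); plan(P,M,a)
E
```

```text
[ 0.514  -0.1205  0.0854]
shift cm [-11.81 -18.56   4.26] rot deg [  0.05 -34.21   0.  ]
shift cm [-0.  0.  9.] rot deg [0. 0. 0.]
```

```bash
python3 -m creep '[-3,-5,1,0,-8.5,0,0.5,-6,-9.5,2,0,-17,0,0.5,-9,-14,3,0,-25.5,0,0.5,-11.8,-18.6,4.3,0,-34.2,0,0.5,-11.8,-18.6,4.3,0,-34.2,0,0.5,-11.8,-18.6,4.3,0,-34.2,0,0.5,-11.8,-18.6,4.3,0,-34.2,0,0.5]' 20
python3 - <<'E'
from h import *
ct,cs=optics.read_camera("top"),optics.read_camera("side")
M=wheelM(); P=kn(0,.009); plan(P-.09*M[:,2],M); o=r.get_obs();print(o["finger_gap"],o["position"])
cv2.imwrite("pics/s5.png",np.hstack([cv2.resize(cs["image"][130:280,230:380],(400,400),interpolation=2),cv2.resize(ct["image"][120:260,260:400],(400,400),interpolation=2)]))
E
```

```text
time_s: 11.0
position: [0.4619, -0.1172, 0.157]
ee_rot: [0.116, 2.546, -0.033]
force: [0.7, 0.8, 0.2]
finger_gap: 0.489
finger_force: 0.0
shift cm [-0.13  0.02 -0.05] rot deg [ 0.05 -0.23  0.02]
0.49551622818847824 [ 0.4625 -0.1162  0.1585]
```

View pics/s5.png

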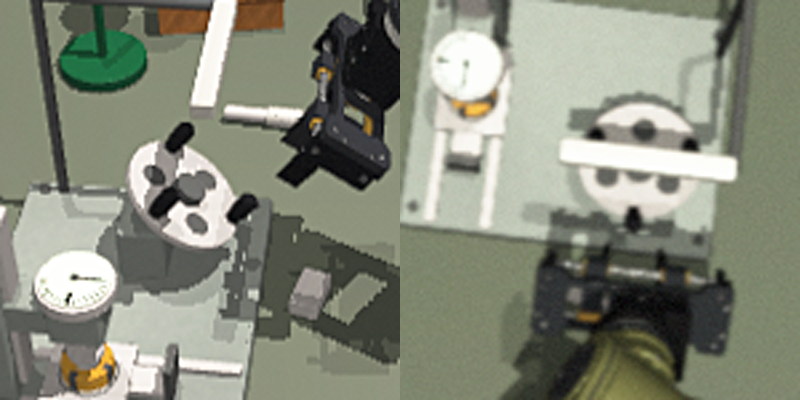

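Tilted fingers are along the shaft, straddling the near knob (top half 633,217), clear of the lamp bar. Go in, grip, and make the first stroke in small parts.

```bash
python3 -m creep '[0,0,3,0,0,0,0.5,-0.1,0,6,0,0,0,0.5,-0.1,0,8,0,0,0,0.5,-0.1,0,9,0,0,0,0.5,-0.1,0,9,0,0,0,0.1,-0.1,0,9,0,0,0,0.1,-0.1,0,9,0,0,0,0.1,-0.1,0,9,0,0,0,0.1]' 20
python3 -m creep '[0,0,0,0,0,0,0.1,0,0,0,0,0,0,0.1,-0.1,1,0,0,0,0,0.1,-0.3,1.9,0,0,0,0,0.1]'
python3 - <<'E'
from h import *
M=wheelM(); plan(kn(-20,.009),M)
E
```

```text
time_s: 11.9
position: [0.5139, -0.1212, 0.0861]
ee_rot: [0.112, 2.541, -0.036]
force: [0.8, -0.2, 0.2]
finger_gap: 0.217
finger_force: 0.0
time_s: 12.3
position: [0.5178, -0.1032, 0.0875]
ee_rot: [0.113, 2.541, -0.037]
force: [-3.2, -1.3, 5.0]
finger_gap: 0.199
finger_force: 20.0
shift cm [-0.03  0.12  0.05] rot deg [-0.1 -0.1  0. ]
```

```bash
python3 -m creep '[-0.4,0.9,0,0,0,0,0.1,-1,1.7,0,0,0,0,0.1,-1.6,2.3,0,0,0,0,0.1,-2.4,2.9,0,0,0,0,0.1,-3.3,3.3,0,0,0,0,0.1,-4.2,3.5,0,0,0,0,0.1,-5.2,3.6,0,0,0,0,0.1,-5.2,3.6,0,0,0,0,0.1]'
python3 - <<'E'
from h import *
M=wheelM(); plan(kn(-90,.009),M)
E
```

```text
time_s: 13.1
position: [0.5653, -0.0701, 0.1178]
ee_rot: [0.113, 2.539, -0.034]
force: [-0.1, 5.2, 5.6]
finger_gap: 0.196
finger_force: 20.0
shift cm [0.18 0.02 0.05] rot deg [ 0.04  0.03 -0.03]
```

```bash
python3 -m creep '[0,0,0,0,0,0,0.5,0,0,0,0,0,0,0.5,0,0,0,0,0,0,0.5,0,0,-3,0,0,0,0.5,0,0,-6,0,0,0,0.5,2.5,-4,-6,0,0,0,0.5,5,-8.1,-6,0,0,0,0.5,5,-8.1,-6,0,0,0,0.5]'
python3 - <<'E'
from h import *
ct,cs=optics.read_camera("top"),optics.read_camera("side")
M=wheelM(); P=kn(28,.009);plan(P-.06*M[:,2],M)
cv2.imwrite("pics/s6.png",np.hstack([cv2.resize(cs["image"][130:280,230:380],(400,400),interpolation=2),cv2.resize(ct["image"][120:260,260:400],(400,400),interpolation=2)]))
q=proj(cs,[kn(28+k*120,.02) for k in(0,-1,1)]);print((q-[230,130])*400/150)
E
```

```text
time_s: 13.9
position: [0.4782, -0.1486, 0.1346]
ee_rot: [0.124, 2.545, -0.038]
force: [-0.4, 0.1, 0.6]
finger_gap: 0.5
finger_force: 0.0
shift cm [-0.31  0.22 -0.03] rot deg [-0.1  -0.23 -0.21]
[[238.4826 184.8714]
 [184.8147 217.4767]
 [159.5722 137.5471]]
```

View pics/s6.png

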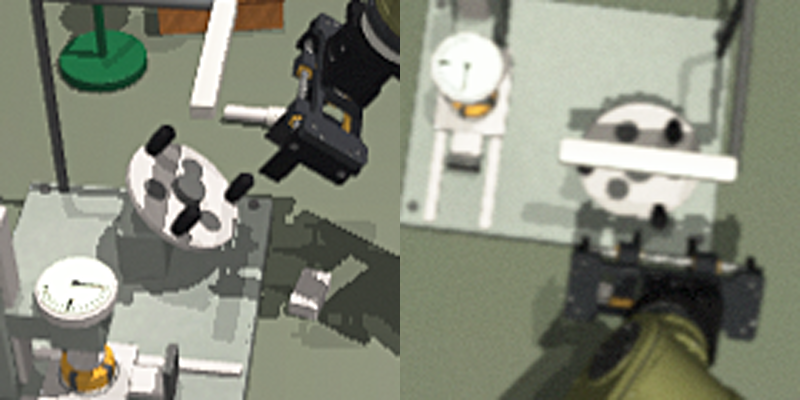

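The wheel has turned as predicted, with the next knob at side crop (240,187). Second stroke.

```bash
python3 -m creep '[-0.3,0.2,3,0,0,0,0.5,-0.3,0.2,5,0,0,0,0.5,-0.3,0.2,6,0,0,0,0.5,-0.3,0.2,6,0,0,0,0.1,-0.3,0.2,6,0,0,0,0.1,-0.3,0.2,6,0,0,0,0.1,-0.3,0.2,6,0,0,0,0.1,-0.3,0.2,6,0,0,0,0.1,-0.3,0.2,6,0,0,0,0.1]' 20
python3 - <<'E'
from h import *
M=wheelM(); plan(kn(28,.009),M)
E
python3 -m creep '[0.4,0.9,0,0,0,0,0.1,0.6,1.8,0,0,0,0,0.1,0.6,2.8,0,0,0,0,0.1,0.5,3.7,0,0,0,0,0.1,0.2,4.6,0,0,0,0,0.1,0.2,4.6,0,0,0,0,0.1]'
python3 - <<'E'
from h import *
M=wheelM(); plan(kn(-22,.009),M);plan(kn(-90,.009),M)
E
```

```text
time_s: 14.9
position: [0.5183, -0.1459, 0.0903]
ee_rot: [0.113, 2.541, -0.035]
force: [-0.6, 1.3, 2.2]
finger_gap: 0.194
finger_force: 20.0
shift cm [ 0.17 -0.1   0.04] rot deg [-0.02 -0.08 -0.  ]
time_s: 15.5
position: [0.5214, -0.099, 0.0895]
ee_rot: [0.112, 2.539, -0.035]
force: [4.1, 1.2, 1.9]
finger_gap: 0.196
finger_force: 20.0
shift cm [ 0.28 -0.15  0.03] rot deg [0.01 0.02 0.04]
shift cm [-4.82  3.29  0.04] rot deg [0.01 0.02 0.04]
```

```bash
python3 -m creep '[-0.2,0.7,0,0,0,0,0.1,-0.7,1.5,0,0,0,0,0.1,-1.4,2.1,0,0,0,0,0.1,-2.2,2.7,0,0,0,0,0.1,-3.1,3,0,0,0,0,0.1,-4,3.2,0,0,0,0,0.1,-4.8,3.3,0,0,0,0,0.1,-4.8,3.3,0,0,0,0,0.1]'
python3 - <<'E'
from h import *
M=wheelM(); P=kn(-90,.009);a=plan(P,M); plan(kn(30,.009)-.06*M[:,2],M)
E
```

```text
time_s: 16.3
position: [0.5635, -0.0699, 0.1163]
ee_rot: [0.113, 2.541, -0.033]
force: [-0.8, 3.9, 6.0]
finger_gap: 0.193
finger_force: 20.0
shift cm [-0.05  0.02  0.02] rot deg [ 0.05 -0.1  -0.02]
shift cm [ 4.72 -8.22 -5.98] rot deg [ 0.05 -0.1  -0.02]
```

```bash
python3 -m creep '[0,0,0,0,0,0,0.5,0,0,0,0,0,0,0.5,0,0,0,0,0,0,0.5,0,0,-3,0,0,0,0.5,0,0,-6,0,0,0,0.5,2.4,-4.1,-6,0,0,0,0.5,4.7,-8.2,-6,0,0,0,0.5,4.7,-8.2,-6,0,0,0,0.5,4.7,-8.2,-6,0,0,0,0.5]'
python3 - <<'E'
from h import *
ct,cs=optics.read_camera("top"),optics.read_camera("side")
M=wheelM(); P=kn(30,.009);plan(P-.06*M[:,2],M)
# dark-pixel match of knob angle in side view
im=cs["image"].astype(float).sum(2)
for a in range(20,42,2):
    pts=[kn(a+d,h) for d in(0,-120) for h in(.01,.015,.02,.025,.03)]
    q=np.round(proj(cs,pts)).astype(int); print(a,im[q[:,1],q[:,0]].mean().round())
E
```

```text
time_s: 17.2
position: [0.4822, -0.1467, 0.1374]
ee_rot: [0.118, 2.544, -0.035]
force: [0.7, -0.4, -0.2]
finger_gap: 0.5
finger_force: 0.0
shift cm [-0.08 -0.04 -0.03] rot deg [ 0.03 -0.18  0.02]
20 497.0
22 413.0
24 209.0
26 55.0
28 61.0
30 76.0
32 80.0
34 80.0
36 71.0
38 56.0
40 47.0
```

```bash
python3 -m creep '[-0.1,0,3,0,0,0,0.5,-0.1,0,5,0,0,0,0.5,-0.1,0,6,0,0,0,0.5,-0.1,0,6,0,0,0,0.1,-0.1,0,6,0,0,0,0.1,-0.1,0,6,0,0,0,0.1,-0.1,0,6,0,0,0,0.1,-0.1,0,6,0,0,0,0.1]' 20
python3 -m creep '[0.4,0.9,0,0,0,0,0.1,0.7,1.8,0,0,0,0,0.1,0.8,2.8,0,0,0,0,0.1,0.7,3.7,0,0,0,0,0.1,0.5,4.6,0,0,0,0,0.1,0.1,5.5,0,0,0,0,0.1,-0.2,6,0,0,0,0,0.1,-0.2,6,0,0,0,0,0.1]'
python3 - <<'E'
from h import *
ct,cs=optics.read_camera("top"),optics.read_camera("side")
M=wheelM(); plan(kn(-36,.009),M);plan(kn(-46,.009),M)
cv2.imwrite("pics/s7.png",np.hstack([cv2.resize(cs["image"][215:285,235:305],(400,400),interpolation=2),cv2.resize(ct["image"][120:170,260:310],(400,400),interpolation=2)]))
E
```

```text
time_s: 18.1
position: [0.5181, -0.149, 0.0903]
ee_rot: [0.113, 2.541, -0.036]
force: [0.6, -1.1, 0.6]
finger_gap: 0.192
finger_force: 20.0
time_s: 18.9
position: [0.5259, -0.0889, 0.092]
ee_rot: [0.113, 2.538, -0.036]
force: [6.2, -0.0, -2.1]
finger_gap: 0.193
finger_force: 20.0
shift cm [ 0.06 -0.    0.04] rot deg [-0.04  0.06 -0.02]
shift cm [-0.57  0.72  0.04] rot deg [-0.04  0.06 -0.02]
```

View pics/s7.png

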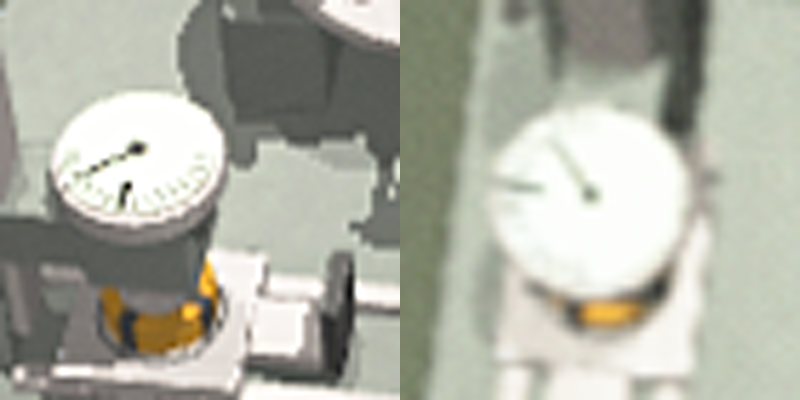

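The dial overshot: the needle points at top-crop (553,137) from centre (590,195), past the long mark at (520,187). The wheel evidently did not start at 0. Measure the excess and crank back by that amount.

```bash
cat > dial.py <<'E'
from h import *
def rect(c,z,S=160,scale=2000):
    # metric view of the dial plane in gauge axes: +x up, +y left
    ctr=G(g,(.01,.085,z)); u=G((0,0,g[2]),(1,0,0)); v=G((0,0,g[2]),(0,1,0))
    i,j=np.mgrid[0:S,0:S]; X=(S/2-i)/scale; Y=(S/2-j)/scale
    P=ctr+X[...,None]*u+Y[...,None]*v
    q=proj(c,P.reshape(-1,3)).reshape(S,S,2).astype(np.float32)
    return cv2.remap(c["image"],q[...,0],q[...,1],cv2.INTER_CUBIC)
if __name__=="__main__":
    import sys; z=float(sys.argv[1])
    ims=[cv2.resize(rect(optics.read_camera(n),z),(400,400),interpolation=2) for n in("side","top")]
    cv2.imwrite(sys.argv[2],np.hstack(ims))
E
python3 dial.py 0.150 pics/d1.png
python3 - <<'E'
from h import *
from math import atan2,degrees
ct,cs=optics.read_camera("top"),optics.read_camera("side")
B=lambda x,y:(x*70/400+235-.4,y*70/400+215-.4); T=lambda x,y:((x-400)/8+260-.4,y/8+120-.4)
for c,F,pts in((cs,B,((137,148),(80,175),(124,196))),(ct,T,((590,195),(553,137),(505,184)))):
    W=[at(c,F(*p),.15) for p in pts]
    f=lambda p:degrees(atan2(p[1],-p[0]))%360
    a=[f(w-W[0])for w in W[1:]]; print(W[0],a,"excess mm",np.radians(a[0]-a[1])/.2)
E
```

```text
[0.6469 0.0525 0.15  ] [144.8151310535141, 94.6548254794653] excess mm 4.37731243036808
[0.647 0.053 0.15 ] [146.28352135566968, 95.94999005088741] excess mm 4.39242922712044
```

View pics/d1.png

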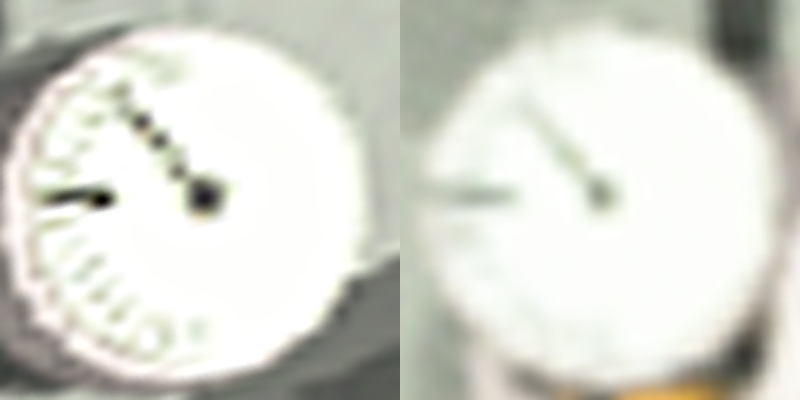

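I have now viewed 12 pictures against the limit of 10, so I will view no more and read the dial numerically. Crank back about 62°, then finish clockwise.

```bash
cat > needle.py <<'E'
from dial import *
import sys
def read(c,z):
    im=rect(c,z,320,4000).astype(float).sum(2)
    # hub: darkest blob near the middle
    b=cv2.GaussianBlur(im,(0,0),7)[130:190,130:190]; i,j=np.unravel_index(b.argmin(),b.shape); ci,cj=i+130,j+130
    al=np.radians(np.arange(-20,220,.5))
    def prof(r0,r1):
        rr=np.arange(r0,r1,.00025)*4000  # angle from robot (down), clockwise -> left
        return np.array([cv2.remap(im.astype(np.float32),(cj-rr*np.sin(a)).astype(np.float32)[None],(ci+rr*np.cos(a)).astype(np.float32)[None],1).mean() for a in al])
    def peak(p,lo=-20,hi=220):
        d=np.degrees(al); m=(d>=lo)&(d<=hi); w=np.where(m,np.median(p)-p,0); k=w.argmax(); s=(abs(d-d[k])<9); ww=np.clip(w,0,None)*s
        return (ww*d).sum()/ww.sum(), w[k]
    n=peak(prof(.007,.016)); m=peak(prof(.021,.031),80,104) 
    return (cj,ci),n,m,"mm from 91.7:",np.radians(n[0]-91.67)/.2
if __name__=="__main__":
    z=float(sys.argv[1])
    for n in("side","top"): print(n,*read(optics.read_camera(n),z))
E
python3 needle.py .15
python3 -m creep '[0.5,-0.8,0,0,0,0,0.1,0.8,-1.7,0,0,0,0,0.1,1,-2.7,0,0,0,0,0.1,1,-3.6,0,0,0,0,0.1,0.9,-4.6,0,0,0,0,0.1,0.5,-5.6,0,0,0,0,0.1,0.5,-5.6,0,0,0,0,0.1,0.5,-5.6,0,0,0,0,0.1]'
python3 needle.py .155
python3 - <<'E'
from h import *
M=wheelM(); plan(kn(26,.009),M)
E
```

```text
side (np.int64(163), np.int64(157)) (np.float64(140.4338902509155), np.float32(306.67514)) (np.float64(90.21383375569046), np.float32(530.37146)) mm from 91.7: 4.255452204798197
top (np.int64(159), np.int64(154)) (np.float64(139.06061286254808), np.float32(125.731995)) (np.float64(89.11788380031064), np.float32(197.0506)) mm from 91.7: 4.135611144947195
time_s: 20.1
position: [0.5167, -0.1451, 0.0892]
ee_rot: [0.114, 2.539, -0.036]
force: [4.9, -0.6, -0.6]
finger_gap: 0.194
finger_force: 20.0
side (np.int64(163), np.int64(160)) (np.float64(83.98057172067446), np.float32(285.49683)) (np.float64(92.16199054350106), np.float32(589.15936)) mm from 91.7: -0.6710292053509644
top (np.int64(156), np.int64(158)) (np.float64(80.58688544164792), np.float32(124.59924)) (np.float64(88.97733156872442), np.float32(235.31604)) mm from 91.7: -0.9671842020948048
shift cm [ 0.05 -0.    0.05] rot deg [-0.07  0.03 -0.05]
```

```bash
python3 -m creep '[0.2,0.4,0,0,0,0,0.1,0.3,0.7,0,0,0,0,0.1,0.3,0.7,0,0,0,0,0.1,0.3,0.7,0,0,0,0,0.1]'
python3 needle.py .154
```

```text
time_s: 20.6
position: [0.5148, -0.1372, 0.0874]
ee_rot: [0.114, 2.539, -0.035]
force: [6.5, 0.4, -1.2]
finger_gap: 0.191
finger_force: 20.0
side (np.int64(166), np.int64(158)) (np.float64(88.83874108904551), np.float32(328.9514)) (np.float64(91.20445916198933), np.float32(543.0632)) mm from 91.7: -0.2470739498629239
top (np.int64(158), np.int64(158)) (np.float64(91.0760239603997), np.float32(124.20502)) (np.float64(91.40442176296526), np.float32(206.60687)) mm from 91.7: -0.05183418784490787
```

```bash
python3 -m creep '[0,0.1,0,0,0,0,0.1,0,0.1,0,0,0,0,0.1,0,0.1,0,0,0,0,0.5,0,0.1,0,0,0,0,0.5,0,0.1,0,0,0,0,0.5,0,0.1,-3,0,0,0,0.5,0,0.1,-7,0,0,0,0.5,0,0.1,-7,0,0,0,0.5]'
for i in 1 2; do python3 needle.py .154; done; python3 needle.py .152
```

```text
time_s: 21.5
position: [0.4757, -0.1341, 0.1501]
ee_rot: [0.112, 2.533, -0.041]
force: [1.4, -0.3, 0.6]
finger_gap: 0.497
finger_force: 0.0
side (np.int64(163), np.int64(159)) (np.float64(90.09488892324087), np.float32(346.22168)) (np.float64(91.81073305844123), np.float32(498.43564)) mm from 91.7: -0.13745437187039963
top (np.int64(157), np.int64(157)) (np.float64(89.98197457351472), np.float32(135.78247)) (np.float64(90.8695976949566), np.float32(201.52008)) mm from 91.7: -0.14730800774774835
side (np.int64(163), np.int64(159)) (np.float64(90.75079663460303), np.float32(347.04404)) (np.float64(91.81555209378809), np.float32(499.76157)) mm from 91.7: -0.08021562610794795
top (np.int64(156), np.int64(157)) (np.float64(90.00374211716418), np.float32(141.35931)) (np.float64(91.18769902182535), np.float32(194.3689)) mm from 91.7: -0.145408431213975
side (np.int64(170), np.int64(156)) (np.float64(89.78403505032736), np.float32(344.7507)) (np.float64(91.44379029936029), np.float32(500.1305)) mm from 91.7: -0.16458148974498366
top (np.int64(156), np.int64(155)) (np.float64(90.03294042408149), np.float32(126.433716)) (np.float64(90.92733710801741), np.float32(196.50769)) mm from 91.7: -0.14286039825540067
```

```bash
python3 -m creep '[0,0,-4,0,0,0,0.5,0,0,-7,0,0,0,0.5,0,0,-7,0,0,0,0.5,0,0,-7,0,0,0,0.5]'
python3 needle.py .154; python3 -c "
from station import hand_in; print(hand_in())"
```

```text
time_s: 22.2
position: [0.4354, -0.1294, 0.201]
ee_rot: [0.113, 2.543, -0.034]
force: [-0.7, 0.3, -0.3]
finger_gap: 0.503
finger_force: 0.0
side (np.int64(162), np.int64(159)) (np.float64(90.76258504912826), np.float32(343.4647)) (np.float64(91.87638334175678), np.float32(488.00726)) mm from 91.7: -0.07918689287267223
top (np.int64(157), np.int64(157)) (np.float64(89.99025243876642), np.float32(134.75494)) (np.float64(90.8803402262862), np.float32(193.27698)) mm from 91.7: -0.14658562772935543
the job is handed in; nothing more can be done
None
```

The job is handed in at about 22 s, with the nut on the circle, the carriage home, the dial at about 7.9 mm (8 mm mark) and the gripper clear; I first cranked past to about 12.4 mm, backed off and finished clockwise, viewed 12 pictures against the limit of 10, and did not re-check the bushing, block and plug, though the arm never touched them as far as I know.

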